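# Refit the drip plate of the slide draining board

### The arm

A 6-joint arm with a two-finger parallel gripper is mounted at the origin on a cart in front of the work surface, level with it; the furniture and walls round the work are solid. World frame = base frame: x ahead of the robot, y to its left, z up, the work surface at z = 0. Lengths are in m, angles in rad, forces in N, time in s.
With the tool pointing down it reaches from about 0.35 to 0.975 m from the base axis. Payload 7.1 kg.
Tool frame: the origin (TCP) lies at the very end of the fingers, on their centre line; the grasp point (between the pads) lies 19 mm behind it (robot.grip_point_offset is the distance from the TCP to the grasp point, in m); z points along the fingers, y is the line along which they close (so a half turn about z gives the same grasp; the last joint's range is limited). The gripper opens to 88 mm and grips with 3 to 60 N. Pads are 20 mm wide; open, the fingers measure 115 mm over their backs; the gripper's body (75 mm by 178 mm) begins 61 mm behind the grasp point.
Start: joints at [-1.148, 0.423, 1.63, -0, 1.089, -0.019], TCP at [0.267, -0.565, 0.223] pointing down, gripper open.
Joint ranges: [-3, 3], [-0.9, 2.11], [0.09, 2.58], [-1.31, 4.45], [0.11, 2.69], [-2.54, 2.54]. Speed limits (rad/s): [2.39, 2.39, 3.01, 3.14, 3.14, 3.14].

### API

Orientations are given as a unit quaternion [w, x, y, z].
In Python, from workcell import robot gives the robot as it stands.
- The arm moves only by the tool jog_arm, never from a script. Its arguments are lists of equal length, an entry for each row: "dp": the shift along the tool's x, y, z in cm, a list of three; "delta_rot": the turn, a rotation vector about the tool's x, y, z in degrees, a list of three; "claw": the closure in counts, from 0 (fully open) to 255 (shut). A call has 1 to 12 rows; each row shifts and turns the commanded pose from where the row before left it, along the tool's axes as they then stand; what a row does not reach is not made up. A row lasts 1/8 s, in which the tool goes at most 62.5 mm and 10.7 degrees, less where a joint would pass 70% of its speed; a pose out of reach is approached as far as the arm can. A call with a gripper value outside its range is refused whole. The fingers move at their own pace and stop on an object; the grip force is fixed at half the most. Time passes only in rows, so rows that do not move let the fingers close. It gives the time, the measured TCP pose, the force, the opening and the grip force at its end, in the units of the state.
- robot.get_obs(): the state, without advancing time (a new reading comes with each control period).
- robot.camera(name): name is "scene" or "side" or "wrist"; returns a dict with "frame" (420x560x3 uint8, red, green, blue), "intrinsics" (3x3 intrinsics, pixels), "distortion" ([k1, k2, p1, p2, k3] as OpenCV has them; the pictures are not rectified), "world_from_camera" (4x4, takes a point from camera to world coordinates). Camera axes: x right, y down, z forward; pixel columns grow to the right and rows downward; lengths in m; the calibration is good to about 2 mm. A picture is of the moment at which its call begins. There is no depth.
- robot.finish_job(): hands the job in; it is judged then, once.
Trained networks look in the newest picture that a camera, given by its name, has taken for a name from the list of things; names that differ only in an ending like _2 or _b are one class to them, and where a whole thing is asked for, a point or a joint stands for the part that bears it (a point fixed in the world has none). Each returns a list of dicts, best first, with "conf" (0 to 1); they miss things now and then, are a little off and sometimes report something else, mostly with a low value. They report only what shows in the picture. A call takes as long as a camera call. They do not tell look-alikes from the thing itself.
- robot.spot_in(camera, thing): "rect" ([centre column, centre row, width, height] in pixels, round what is visible of it).
- robot.silhouettes(camera, thing): "mask" (420x560 bool, what is visible of it) and "rect" ([centre column, centre row, width, height] in pixels, round what is visible of it).
- robot.tip_of(camera, thing): "centre" ([column, row] in pixels: a listed point, or the origin of a listed thing).
The state is a dict: "time": time; "joints": joint angles; "qvel": joint speeds; "joint_efforts": joint torques, N m; "position": TCP position; "eef_rot": TCP orientation; "force": force on the tool from outside, world axes, zero at the start; "torque": the same for the moment, N m; "grip_width": opening from 0.0 (shut) to 1.0 (fully open); "grip_force": force on a finger pad.
Only numpy, scipy, OpenCV 4.12 (cv2) and the standard library are available. Lean on these libraries where they do the work, as an engineer would, in place of code of your own. Each camera call takes 0.05 s, during which the arm holds its last target. There are 200 camera calls.

### The job

Put the loose metal drip plate back on the grey slide draining board: slide its far edge (the edge away from the black grip lug) at least 15 mm under the blue lap panel without prising the panel up, then press the plate down flat on the board against its sprung black seat bar, gently, never with more than 30 N. Finish while still holding the plate pressed flat, so that it can be screwed down, and leave the timer and the marker where they lie.

Things in the scene. Friction and masses are not known exactly. Their poses are not given: they have to be found in the camera images.
- drain_board: Grey plastic draining board fixed on the table, 170 (x) by 124 (y) by 14 mm; origin at the centre of its underside, x from its open front to the rear with the blue panel, z up. Flat deck at z = 14 mm. Two cheeks, 12 mm high, stand on the deck under the panel, x = +16 to +82 mm, inner faces at y = +-44 mm; between them a rear stop at x = +52 mm.
- plate_home (a point): Point on the board's deck, x = -12 mm, y = 0, z = 14 mm in the board's frame, where the drip plate's origin should come, the x axes of both parallel; the plate's far edge is then 25 mm under the panel.
- lap_edge (a point): Middle of the front lower edge of the blue lap panel's flat part when the panel lies shut: x = +18 mm, y = 0, z = 26 mm in the board's frame; so the slot between deck and panel is 12 mm high. In front of this edge a lip, 120 mm wide, bends upward over the next 10 mm (to x = +8 mm, 7 mm higher).
- lap_panel (a joint): Angle (rad) of the blue lap panel (120 mm wide, 62 mm from hinge to lap edge, 4 mm thick, ribs on top) about a hinge along its far edge, x = +80 mm of the board; 0 = shut, lying on the cheeks; grows as its front edge rises (0.08 is 5 mm). It is light (under 1 N lifts it) and falls shut by itself.
- seat_bar (a joint): Downward travel (m) of the black sprung seat bar, 22 (x) by 76 (y) mm, in the deck with its centre at x = -45 mm of the board. At 0 its top stands 4 mm above the deck; at 0.004 it is flush with the deck. The spring needs 2 N to start and 8 N to be flush.
- drip_plate: Loose bright metal drip plate, 110 (x) by 70 (y) by 5 mm, 0.14 kg, flat on the table; origin at the centre of its underside, z up, x to the far edge, which goes under the panel. A black grip lug, 12 mm thick (x), 40 mm wide (y), top 39 mm above the underside, stands at x = -30 mm: take it across its 12 mm. With the plate home it is over the seat bar.
- plate_grip (a point): Centre of the grip lug at the height to grip it: x = -30 mm, y = 0, 26 mm above the plate's underside.
- plate_edge (a point): Middle of the lower far edge of the drip plate: x = +55 mm, y = 0, z = 0 in the plate's frame.
- timer: Bystander, leave alone: white timer, 62x62x20 mm; origin under its centre.
- marker: Bystander, leave alone: black marker with a blue cap, 131 mm long in y, 16 mm high; origin under its centre.
Not all that is in view belongs to the job. Of the things that look like the drain_board, the larger one is meant.

How it is judged:
By the outcome, as a careful person would: the job done as asked, in the order asked, and still so for the second after the job is handed in, while the arm keeps its last pose, push and grip.
It also fails if it takes over 40 s, if anything falls off the work surface, if the arm or the gripper's body presses on something with over 40 N, if the wrist force passes 120 N, or if a joint passes its speed limit or range.

## Working session

There is one attempt and no reset: what is moved stays moved. The work goes in short steps, Python scripts to look and compute and a tool call to move; the robot and the scene stay as the last step left them, time stands still between calls to the robot, and variables do not carry over. Pictures are saved under pics/ and viewed, at most 10 in all, crops included, and the job is handed in when it is done.

Besides the shell and the picture viewer there is one more tool, called after "Emit:" by a JSON object that holds its "name" and its "arguments". jog_arm: Moves the arm, as the interface text tells. Its arguments: {"type":"object","properties":{"dp":{"type":"array","items":{"type":"array","items":{"type":"number"}}},"delta_rot":{"type":"array","items":{"type":"array","items":{"type":"number"}}},"claw":{"type":"array","items":{"type":"number"}}},"required":["dp","delta_rot","claw"]}

```bash
mkdir -p pics; cat > h.py <<'E'
import numpy as np, cv2
from workcell import robot
from scipy.spatial.transform import Rotation as R
def ray(c,px):
    K=np.array(c["intrinsics"]);d=np.array(c["distortion"]);T=np.array(c["world_from_camera"])
    u=cv2.undistortPoints(np.array(px,float).reshape(-1,1,2),K,d).reshape(-1,2)
    v=np.c_[u,np.ones(len(u))]@T[:3,:3].T
    return T[:3,3],v
def onz(c,px,z):
    o,v=ray(c,px); return o+v*((z-o[2])/v[:,2])[:,None]
def proj(c,P):
    T=np.linalg.inv(np.array(c["world_from_camera"]))
    return cv2.projectPoints(np.array(P,float).reshape(-1,3),cv2.Rodrigues(T[:3,:3])[0],T[:3,3],np.array(c["intrinsics"]),np.array(c["distortion"]))[0].reshape(-1,2)
def save(c,n): cv2.imwrite(f"pics/{n}.png",c["frame"][:,:,::-1])
E
python3 - <<'E'
from h import *
np.set_printoptions(precision=3,suppress=True)
for cam in("scene","side"):
    c=robot.camera(cam);save(c,cam+"0")
    print(cam,np.array(c["world_from_camera"])[:3,3])
    for t in("drain_board","drip_plate","timer","marker"):
        for d in robot.spot_in(cam,t): print(t,round(d["conf"],2),np.round(d["rect"]))
    for t,z in(("drain_board",0),("plate_home",.014),("lap_edge",.026),("drip_plate",0),("plate_grip",.026),("plate_edge",0)):
        for d in robot.tip_of(cam,t): print(t,round(d["conf"],2),np.round(d["centre"]),onz(c,d["centre"],z)[0])
E
```

```text
scene [-0.097 -0.715  0.591]
drain_board 0.93 [297. 193.  80.  51.]
drain_board 0.9 [236. 177.  51.  35.]
drip_plate 0.77 [326. 283.  48.  45.]
timer 0.62 [224. 284.  41.  34.]
marker 0.76 [213. 244.  47.  34.]
drain_board 0.81 [296. 198.] [ 0.646 -0.103  0.   ]
drain_board 0.67 [236. 181.] [0.605 0.064 0.   ]
plate_home 0.75 [234. 176.] [0.599 0.067 0.014]
plate_home 0.66 [296. 189.] [ 0.659 -0.092  0.014]
lap_edge 0.64 [238. 171.] [0.611 0.063 0.026]
drip_plate 0.75 [331. 284.] [ 0.458 -0.354  0.   ]
plate_grip 0.56 [322. 280.] [ 0.428 -0.351  0.026]
plate_edge 0.59 [345. 268.] [ 0.513 -0.346  0.   ]
side [-0.212 -0.192  0.462]
drain_board 0.93 [260. 197.  62.  47.]
drain_board 0.65 [179. 206.  53.  40.]
drip_plate 0.59 [391. 259.  62.  37.]
timer 0.72 [306. 307.  44.  36.]
marker 0.63 [307. 308.  43.  36.]
marker 0.57 [244. 278.   7.  54.]
drain_board 0.79 [260. 198.] [ 0.675 -0.095  0.   ]
drain_board 0.56 [180. 211.] [0.598 0.069 0.   ]
plate_home 0.57 [259. 200.] [ 0.638 -0.097  0.014]
lap_edge 0.88 [180. 196.] [0.616 0.071 0.026]
lap_edge 0.66 [263. 186.] [ 0.685 -0.101  0.026]
drip_plate 0.8 [388. 263.] [ 0.446 -0.353  0.   ]
plate_grip 0.81 [397. 262.] [ 0.414 -0.359  0.026]
plate_edge 0.95 [377. 246.] [ 0.502 -0.34   0.   ]
```

```bash
python3 - <<'E'
import cv2,numpy as np
a=cv2.imread("pics/scene0.png")[130:320,180:400];b=cv2.imread("pics/side0.png")[150:340,140:440]
f=lambda i,w:cv2.resize(i,(w,int(i.shape[0]*w/i.shape[1])),interpolation=cv2.INTER_CUBIC)
cv2.imwrite("pics/s1.png",f(a,690));cv2.imwrite("pics/s2.png",f(b,800))
E
```

```text
(no output)
```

View pics/s1.png

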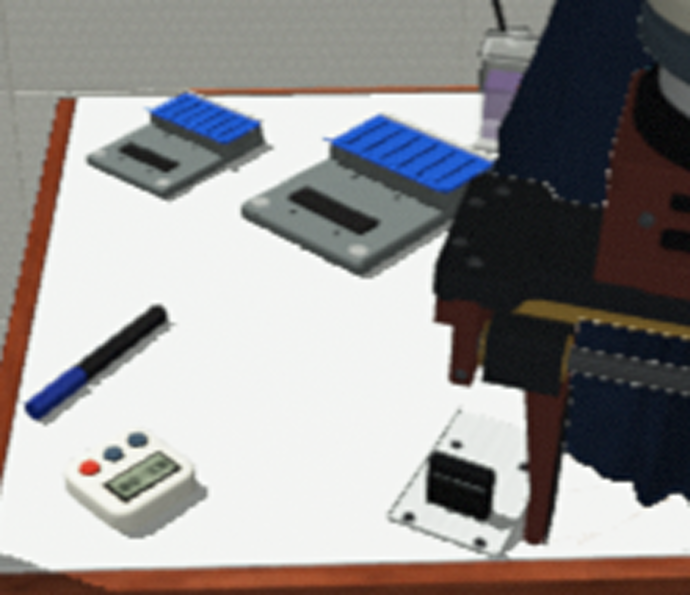

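View pics/s2.png

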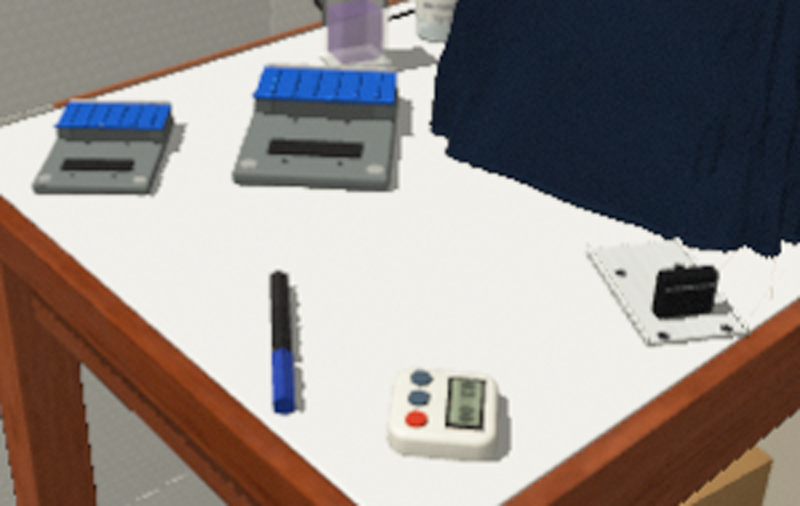

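View pics/scene0.png

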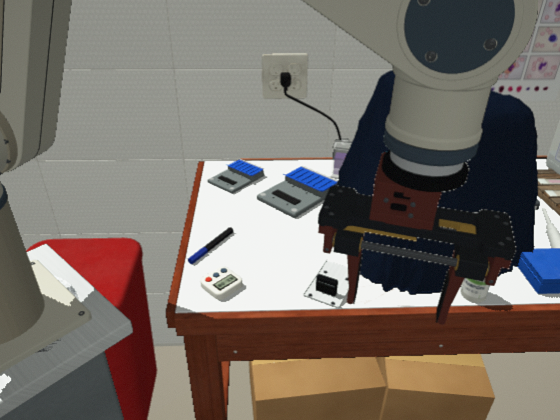

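Candidates for the drain_board are the scene px (297,193) one and the (236,177) one. The enlarged crops show that the board at (297,193) is clearly the larger (side px 260,197), so it is the one meant. The plate's lug is at scene (326,283), with its far edge pointing at about +x. There is a navy mass behind the gripper, so I'll check it in the full side view.

View pics/side0.png

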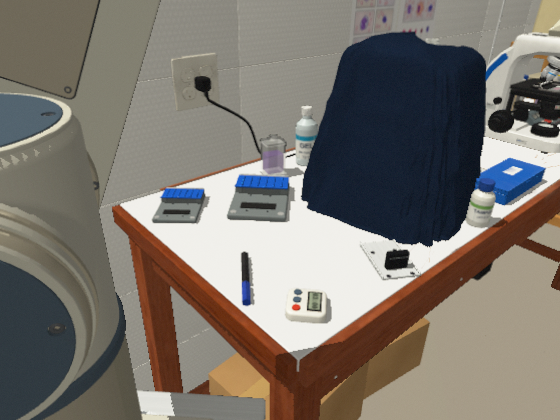

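```bash
python3 - <<'E'
from h import *
np.set_printoptions(precision=4,suppress=True)
o=robot.get_obs();print(o["time"],o["position"],o["eef_rot"],R.from_quat(np.roll(o["eef_rot"],-1)).as_matrix())
c=robot.camera("wrist");print(np.array(c["world_from_camera"]))
c=robot.camera("side")
print(onz(c,[[180,150],[434,200],[450,249],[560,240],[306,307],[244,278]],0))
E
```

```text
1.1 [ 0.2672 -0.565   0.2227] [ 0.      0.9757  0.2191 -0.    ] [[ 0.904   0.4276  0.    ]
 [ 0.4276 -0.904  -0.    ]
 [-0.      0.     -1.    ]]
[[ 0.4267 -0.8764 -0.2232  0.3279]
 [-0.9044 -0.4136 -0.105  -0.5357]
 [-0.0003  0.2466 -0.9691  0.3863]
 [ 0.      0.      0.      1.    ]]
[[ 0.9505  0.1632  0.    ]
 [ 0.7061 -0.4959 -0.    ]
 [ 0.5026 -0.4772  0.    ]
 [ 0.556  -0.703   0.    ]
 [ 0.3155 -0.2065  0.    ]
 [ 0.3792 -0.1004 -0.    ]]
```

The full side view shows the navy dust cover standing at about (305–480, 195–240), beyond the plate, which sits at (390,260). I'll turn the tool first, then move over the plate on the near side.

Emit:
{"name": "jog_arm", "arguments": {"dp": [[0,0,0],[0,0,0],[0,0,0],[0,0,0],[0,0,0],[0,0,0],[0,0,0],[4,3.85,0],[4,3.85,0],[4,3.85,0],[4,3.85,0],[4,3.85,0]], "delta_rot": [[0,0,-10.4],[0,0,-10.4],[0,0,-10.4],[0,0,-10.4],[0,0,-10.4],[0,0,-10.4],[0,0,-10.4],[0,0,0],[0,0,0],[0,0,0],[0,0,0],[0,0,0]], "claw": [0,0,0,0,0,0,0,0,0,0,0,0]}}

```text
time: 2.7
position: [0.4305, -0.3384, 0.2229]
eef_rot: [0.0, 0.655, 0.755, 0.0]
force: [0.3, 0.7, 0.8]
grip_width: 1.0
grip_force: 0.0
```

```bash
cat > look.py <<'E'
from h import *
np.set_printoptions(precision=4,suppress=True)
o=robot.get_obs();M=R.from_quat(np.roll(o["eef_rot"],-1)).as_matrix()
print(o["time"],o["position"],"y heading",np.degrees(np.arctan2(M[1,1],M[0,1])),"zaxis",M[:,2],o["force"],o["joints"])
E
python3 - <<'E'
from look import *
c=robot.camera("wrist");save(c,"w1")
for t,z in(("drip_plate",0),("plate_grip",.026),("plate_edge",0)):
    for d in robot.tip_of("wrist",t): print(t,round(d["conf"],2),np.round(d["centre"]),onz(c,d["centre"],z)[0])
for d in robot.silhouettes("wrist","drip_plate"):
    m=d["mask"].astype(np.uint8);cn=max(cv2.findContours(m,0,2)[0],key=cv2.contourArea)
    P=onz(c,cn.reshape(-1,2),0.0)[:,:2]
    r=cv2.minAreaRect((P*1000).astype(np.float32));print(d["conf"],r)
E
```

```text
2.7 [ 0.4305 -0.3384  0.2229] y heading 8.098817985581741 zaxis [ 0.0005 -0.0004 -1.    ] [0.2876 0.7105 0.7943] [-0.6879  0.3096  1.8023  0.      1.0291 -0.8293]
drip_plate 0.85 [293. 197.] [ 0.4525 -0.3553  0.    ]
drip_plate 0.36 [503.   2.] [ 0.6596 -0.0911  0.    ]
plate_grip 0.67 [274. 203.] [ 0.429  -0.3599  0.026 ]
plate_edge 0.85 [341. 194.] [ 0.512  -0.3422  0.    ]
0.67 ((458.1165771484375, -355.4036865234375), (113.82506561279297, 74.2964859008789), 15.003096580505371)
```

View pics/w1.png

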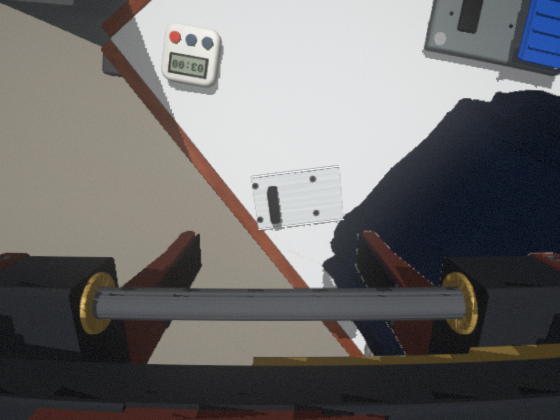

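The wrist view shows the plate with corners at about (251,176), (338,166), (343,220) and (259,229). Its lug is at (274,203), and the cover's edge passes close by, around (335,240) to (460,100).

```bash
python3 - <<'E'
from look import *
c=robot.camera("wrist")
P=onz(c,[[251,176],[338,166],[343,220],[259,229]],.005);print(P)
for a,b in((0,1),(3,2),(3,0),(2,1)):
    d=P[b]-P[a];print(np.linalg.norm(d),np.degrees(np.arctan2(d[1],d[0])))
print(P.mean(0))
L=onz(c,[[274,187],[275,222]],.039);print("lug top",L)
for z in(0,.1):print(onz(c,[[330,240],[345,222],[365,195],[400,150],[460,100],[530,92]],z))
E
```

```text
2.95 [ 0.4295 -0.3401  0.2228] y heading 8.163850420795649 zaxis [-0.0001 -0.0004 -1.    ] [-0.4083 -0.5655  0.0135] [-0.6912  0.3103  1.8016 -0.0004  1.0295 -0.8334]
[[ 0.3949 -0.3367  0.005 ]
 [ 0.4996 -0.3092  0.005 ]
 [ 0.519  -0.3767  0.005 ]
 [ 0.4135 -0.404   0.005 ]]
0.10820389031206032 14.740302461424212
0.10901028550306786 14.50100613138771
0.06974587446263766 105.415106413301
0.07021516779962307 106.06794456400024
[ 0.4568 -0.3567  0.005 ]
lug top [[ 0.4247 -0.3399  0.039 ]
 [ 0.4316 -0.3811  0.039 ]]
[[ 0.5085 -0.4077  0.    ]
 [ 0.5235 -0.3804  0.    ]
 [ 0.5419 -0.3412  0.    ]
 [ 0.5736 -0.2789  0.    ]
 [ 0.6335 -0.2088  0.    ]
 [ 0.7201 -0.1844  0.    ]]
[[ 0.4857 -0.3729  0.1   ]
 [ 0.4967 -0.3526  0.1   ]
 [ 0.5104 -0.3236  0.1   ]
 [ 0.5339 -0.2774  0.1   ]
 [ 0.5783 -0.2254  0.1   ]
 [ 0.6424 -0.2073  0.1   ]]
```

Emit:
{"name": "jog_arm", "arguments": {"dp": [[-1.7,-0.8,0],[0,0,5],[0,0,5],[0,0,4.5],[0,0,3],[0,0,2],[0,0,1.4],[0,0,0.5],[0,0,0]], "delta_rot": [[0,0,-6.7],[0,0,0],[0,0,0],[0,0,0],[0,0,0],[0,0,0],[0,0,0],[0,0,0],[0,0,0]], "claw": [0,0,0,0,0,0,0,0,0]}}

```text
time: 4.12
position: [0.424, -0.3582, 0.0089]
eef_rot: [0.0, 0.61, 0.792, -0.0]
force: [0.1, -0.4, 0.8]
grip_width: 1.001
grip_force: 0.0
```

Emit:
{"name": "jog_arm", "arguments": {"dp": [[0,0,0],[0,0,0],[0,0,0],[0,0,0],[0,0,0],[0,0,0],[0,0,0],[0,0,0]], "delta_rot": [[0,0,0],[0,0,0],[0,0,0],[0,0,0],[0,0,0],[0,0,0],[0,0,0],[0,0,0]], "claw": [255,255,255,255,255,255,255,255]}}

```text
time: 5.12
position: [0.4242, -0.3578, 0.0087]
eef_rot: [0.0, 0.61, 0.792, 0.0]
force: [-0.1, -1.0, -0.3]
grip_width: 0.13
grip_force: 30.0
```

```bash
python3 - <<'E'
from look import *
c=robot.camera("side");save(c,"side2")
print("board side")
for t,z in(("drain_board",0),("plate_home",.014),("lap_edge",.026),("seat_bar",.018)):
    for d in robot.tip_of("side",t): print(t,round(d["conf"],2),np.round(d["centre"]),onz(c,d["centre"],z)[0])
E
```

```text
5.125 [ 0.4242 -0.3578  0.0087] y heading 14.813908620860364 zaxis [ 0.0002 -0.0001 -1.    ] [-0.1212 -0.9547 -0.3347] [-0.7221  0.6507  1.8823  0.0001  0.6084 -0.9808]
board side
drain_board 0.77 [182. 209.] [0.6058 0.0662 0.    ]
plate_home 0.62 [259. 204.] [ 0.6221 -0.1005  0.014 ]
lap_edge 0.94 [180. 196.] [0.6173 0.0724 0.026 ]
lap_edge 0.56 [261. 187.] [ 0.6812 -0.0974  0.026 ]Traceback (most recent call last):
  File "<stdin>", line 5, in <module>
ValueError: it knows: drain_board, drip_plate, lap_edge, marker, plate_edge, plate_grip, plate_home, timer
```

Emit:
{"name": "jog_arm", "arguments": {"dp": [[0,0,-1],[1.5,-0.5,-3],[4,0,-4],[4.5,1,-4],[4.5,3,0],[3,3.5,0],[1.4,2.8,0],[0,0,0]], "delta_rot": [[0,0,0],[0,0,0],[0,0,0],[0,0,0],[0,0,0],[0,0,0],[0,0,0],[0,0,0]], "claw": [255,255,255,255,255,255,255,255]}}

```text
time: 6.32
position: [0.4718, -0.1488, 0.1294]
eef_rot: [0.001, 0.609, 0.793, 0.0]
force: [-1.0, -0.5, -1.9]
grip_width: 0.136
grip_force: 30.0
```

```bash
python3 - <<'E'
from look import *
c=robot.camera("wrist");save(c,"w2")
for t,z in(("drain_board",0),("plate_home",.014),("lap_edge",.026),("plate_grip",o["position"][2]+.017),("plate_edge",o["position"][2]-.0087)):
    for d in robot.tip_of("wrist",t): print(t,round(d["conf"],2),np.round(d["centre"]),onz(c,d["centre"],z)[0])
E
```

```text
6.325 [ 0.4718 -0.1488  0.1294] y heading 14.986943773238721 zaxis [ 0.0014 -0.0004 -1.    ] [-0.9688 -0.5259 -1.8616] [-0.3296  0.3742  1.9814  0.      0.7846 -0.5912]
drain_board 0.95 [473. 196.] [ 0.6582 -0.0968  0.    ]
drain_board 0.87 [495.   2.] [0.6104 0.0716 0.    ]
drain_board 0.46 [111. 210.] [ 0.3148 -0.2029  0.    ]
plate_home 0.82 [473. 200.] [ 0.6497 -0.0991  0.014 ]
plate_home 0.58 [476. 199.] [ 0.6519 -0.0983  0.014 ]
lap_edge 0.6 [510. 211.] [ 0.6804 -0.0996  0.026 ]
lap_edge 0.3 [419. 256.] [ 0.6128 -0.1623  0.026 ]
plate_grip 0.88 [278. 273.] [ 0.4732 -0.1546  0.1464]
plate_edge 0.9 [420. 253.] [ 0.5566 -0.1323  0.1207]
```

View pics/w2.png

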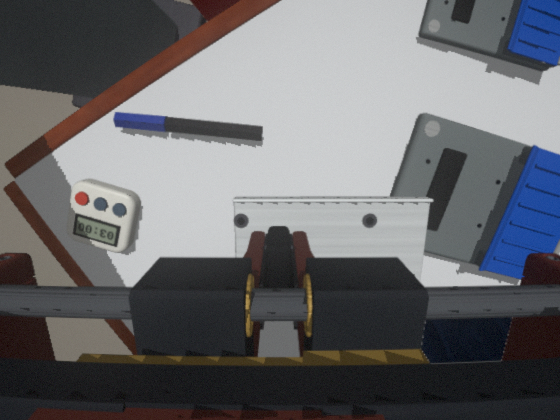

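The plate is held square, with the grip at (278,273) and the far edge at about (420,253). The board lies ahead, its seat bar at about (447,178) and its blue panel at about (525,210), turned clockwise in the image. The dark bar will give the yaw.

```bash
python3 - <<'E'
from look import *
c=robot.camera("wrist");f=c["frame"].astype(int)
reg=np.zeros((420,560),bool);reg[130:230,400:500]=1
dark=((f.sum(2)<150)&reg).astype(np.uint8)
n,l,s,_=cv2.connectedComponentsWithStats(dark);i=1+np.argmax(s[1:,4]);print(s[i])
ys,xs=np.where(l==i)
P=onz(c,np.c_[xs,ys],.018)[:,:2]*1000
r=cv2.minAreaRect(P.astype(np.float32));print("bar",r)
# fit axis by PCA
w,v=np.linalg.eigh(np.cov(P.T));print("bar mean",P.mean(0),"x heading",np.degrees(np.arctan2(v[1,0],v[0,0])))
b=((f[:,:,2]>120)&(f[:,:,2]>f[:,:,0]+80)).astype(np.uint8);b[:140]=0;b[:,:470]=0;b[285:]=0
cn=max(cv2.findContours(b,0,2)[0],key=cv2.contourArea).reshape(-1,2)
print("left",[tuple(cn[cn[:,1]==y][:,0:1].min(0)) for y in(170,190,210,230,250)] )
L=np.array([[cn[cn[:,1]==y][:,0].min(),y] for y in range(165,262,5) if (cn[:,1]==y).any()])
print(L[0],L[-1])
Q=onz(c,L,.033)[:,:2]
k=np.polyfit(Q[:,1],Q[:,0],1);print("lip line at z .033: heading",np.degrees(np.arctan(-k[0])),Q[0],Q[-1])
g=onz(c,[[425,115],[397,190]],.012);d=g[0]-g[1];print("front edge",g,np.degrees(np.arctan2(d[1],d[0]))-90)
im=cv2.resize(c["frame"][90:290,380:560,::-1],(720,800))[:600];cv2.imwrite("pics/w3.png",cv2.resize(c["frame"][90:290,380:560,::-1],(540,600),interpolation=cv2.INTER_CUBIC))
E
```

```text
6.625 [ 0.4697 -0.1507  0.1287] y heading 14.738016060387869 zaxis [-0.0005  0.0001 -1.    ] [ 0.125   0.5499 -1.2285] [-0.3344  0.3744  1.9836 -0.0001  0.7841 -0.5916]
[ 429  147   41   82 1516]
bar ((612.8399658203125, -98.85081481933594), (73.70956420898438, 21.904508590698242), 89.91719818115234)
bar mean [613.6356 -93.1308] x heading -176.00712139908606
left [(np.int32(527),), (np.int32(518),), (np.int32(510),), (np.int32(501),), (np.int32(492),)]
[529 165] [487 260]
lip line at z .033: heading -0.23051583331607778 [ 0.6707 -0.0588] [ 0.6704 -0.1504]
front edge [[ 0.5751 -0.0417  0.012 ]
 [ 0.5736 -0.1119  0.012 ]] -1.2219858814155344
```

View pics/w3.png

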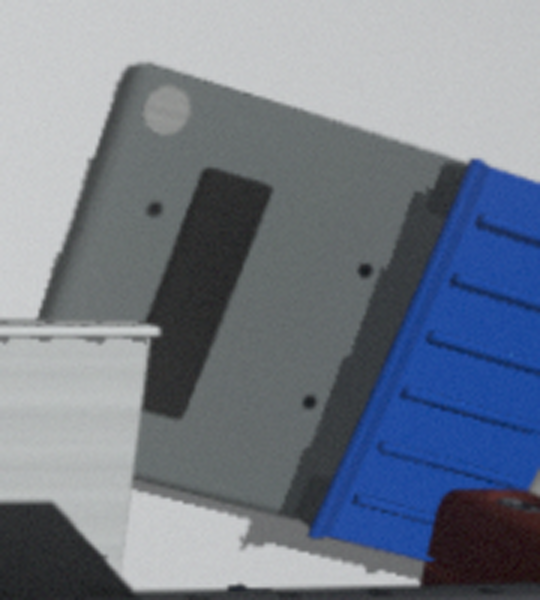

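Emit:
{"name": "jog_arm", "arguments": {"dp": [[0,0,0],[0,0,0],[1.95,3.15,2.2],[1.95,3.15,2.2],[1.95,3.15,2.2],[0,0,0],[0,0,0],[0,0,0]], "delta_rot": [[0,0,7.5],[0,0,7.5],[0,0,0],[0,0,0],[0,0,0],[3,0,0],[0,0,0],[0,0,0]], "claw": [255,255,255,255,255,255,255,255]}}

```text
time: 7.68
position: [0.5646, -0.0922, 0.0627]
eef_rot: [-0.018, 0.708, 0.705, -0.018]
force: [0.0, -0.4, -0.9]
grip_width: 0.135
grip_force: 30.0
```

```bash
python3 - <<'E'
from look import *
c=robot.camera("wrist");save(c,"w4")
M_=M;p=np.array(o["position"])
# expected plate corners, tool frame: TCP is plate (-30,+6,8.7)
def pl(x,y,z): return p+M_@(np.array([y-6,x+30,8.7-z])/1000)
print("edge",pl(55,0,0))
for t in("plate_edge","lap_edge","drain_board"):
    for d in robot.tip_of("wrist",t): print(t,round(d["conf"],2),np.round(d["centre"]),onz(c,d["centre"],{"plate_edge":pl(55,0,0)[2],"lap_edge":.026,"drain_board":0}[t])[0])
f=c["frame"][:,:,::-1].copy()
for q in proj(c,[pl(55,35,5),pl(55,-35,5),pl(-55,35,5)]): cv2.circle(f,tuple(int(v) for v in q.round()),3,(0,0,255),1)
B=np.array([.659,-.098,0])
for q in proj(c,[B+np.array(v)/1000 for v in((8,60,35),(8,-60,35),(-56,38,18),(-34,38,18),(-34,-38,18),(-85,62,14))]): cv2.circle(f,tuple(int(v) for v in q.round()),3,(0,255,0),1)
cv2.imwrite("pics/w4.png",cv2.resize(f[60:340,200:560],(771,600),interpolation=cv2.INTER_CUBIC))
E
```

```text
7.675 [ 0.5646 -0.0922  0.0627] y heading -0.2311995894528465 zaxis [-0.0519  0.0003 -0.9986] [ 0.0497 -0.4025 -0.9434] [-0.1779  0.592   1.8    -0.0124  0.8008 -0.165 ]
edge [ 0.649  -0.0986  0.0496]
plate_edge 0.93 [420. 257.] [ 0.6497 -0.1009  0.0496]
lap_edge 0.91 [445. 238.] [ 0.6754 -0.0976  0.026 ]
```

View pics/w4.png

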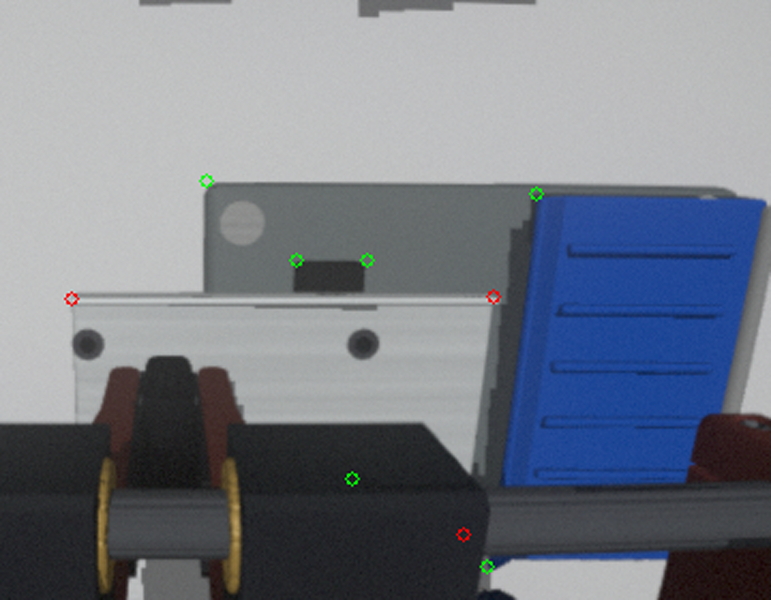

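The overlay agrees to about 1 mm: the plate's edge is parallel to the board and in front of the lip. Next I descend in front of the lip, then slide along the plate's own plane.

Emit:
{"name": "jog_arm", "arguments": {"dp": [[0,0.56,1.5],[0,0,1.2],[0,0,0.36],[0,0,0],[0,0,0]], "delta_rot": [[0,0,0],[0,0,0],[0,0,0],[0,0,0],[0,0,0]], "claw": [255,255,255,255,255]}}

```text
time: 8.5
position: [0.5693, -0.0918, 0.032]
eef_rot: [-0.018, 0.708, 0.706, -0.018]
force: [0.1, 0.4, -2.0]
grip_width: 0.134
grip_force: 30.0
```

Emit:
{"name": "jog_arm", "arguments": {"dp": [[0,0.8,0],[0,0.8,0],[0,0.8,0],[0,0,0]], "delta_rot": [[0,0,0],[0,0,0],[0,0,0],[0,0,0]], "claw": [255,255,255,255]}}

```text
time: 9.0
position: [0.5941, -0.0919, 0.0306]
eef_rot: [-0.018, 0.708, 0.706, -0.018]
force: [-0.7, -0.2, -1.3]
grip_width: 0.134
grip_force: 30.0
```

Emit:
{"name": "jog_arm", "arguments": {"dp": [[0,0.8,0],[0,0.8,0],[0,0.7,0],[0,0,0],[0,0,0]], "delta_rot": [[0,0,0],[0,0,0],[0,0,0],[0,0,0],[0,0,0]], "claw": [255,255,255,255,255]}}

```text
time: 9.62
position: [0.6158, -0.0919, 0.0292]
eef_rot: [-0.019, 0.708, 0.706, -0.019]
force: [0.7, 0.3, -2.0]
grip_width: 0.134
grip_force: 30.0
```

```bash
python3 - <<'E'
from look import *
c=robot.camera("wrist");s=robot.camera("side")
a=c["frame"][60:340,260:560,::-1];b=s["frame"][150:240,200:320,::-1]
r=lambda i,w,h:cv2.resize(i,(w,h),interpolation=cv2.INTER_CUBIC)
cv2.imwrite("pics/m5.png",np.hstack([r(a,400,373),r(b,400,373)]))
E
```

```text
9.625 [ 0.6158 -0.0919  0.0292] y heading -0.1850616563048375 zaxis [-0.0528  0.0002 -0.9986] [ 0.6577  0.3227 -1.9663] [-0.1632  0.6977  1.6861 -0.0115  0.81   -0.1518]
```

View pics/m5.png

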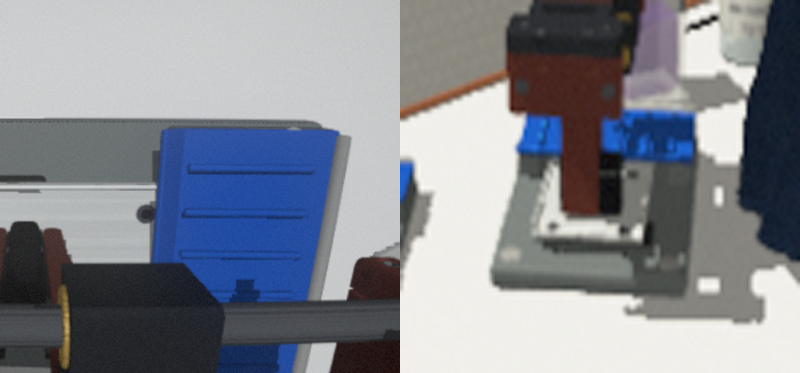

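The wrist crop (left) shows the plate running in under the blue panel, whose front edge at (160,130)–(160,260) is flat and shut. The side crop (right) shows the plate centred on the board. Next I level and lower it in steps, watching the force.

Emit:
{"name": "jog_arm", "arguments": {"dp": [[0,0,0.22],[0,0,0.22],[0,0,0],[0,0,0]], "delta_rot": [[-1,0,0],[-1,0,0],[0,0,0],[0,0,0]], "claw": [255,255,255,255]}}

```text
time: 10.22
position: [0.6159, -0.092, 0.0253]
eef_rot: [-0.006, 0.708, 0.706, -0.006]
force: [-1.1, 0.0, 2.3]
grip_width: 0.136
grip_force: 30.0
```

Emit:
{"name": "jog_arm", "arguments": {"dp": [[0,0,0.1],[0,0,0.1],[0,0,0],[0,0,0]], "delta_rot": [[-0.5,0,0],[-0.5,0,0],[0,0,0],[0,0,0]], "claw": [255,255,255,255]}}

```text
time: 10.72
position: [0.6158, -0.092, 0.0232]
eef_rot: [0.0, 0.708, 0.706, 0.0]
force: [-2.5, 0.3, 4.6]
grip_width: 0.133
grip_force: 30.0
```

```bash
python3 -c "
from look import *
print(o['torque'])"
```

```text
10.725 [ 0.6158 -0.092   0.0232] y heading -0.1869676422519114 zaxis [ 0.0001  0.     -1.    ] [-2.4636  0.2517  4.5548] [-0.1674  0.6898  1.7253  0.      0.7264 -0.1642]
[-0.0366  0.3096  0.006 ]
```

Emit:
{"name": "jog_arm", "arguments": {"dp": [[0,0,0.05],[0,0,0],[0,0,0]], "delta_rot": [[0,0,0],[0,0,0],[0,0,0]], "claw": [255,255,255]}}

```text
time: 11.1
position: [0.6159, -0.092, 0.0227]
eef_rot: [0.0, 0.708, 0.706, 0.0]
force: [-2.7, 0.1, 5.9]
grip_width: 0.131
grip_force: 30.0
```

Emit:
{"name": "jog_arm", "arguments": {"dp": [[0,0,0.04],[0,0,0],[0,0,0]], "delta_rot": [[0,0,0],[0,0,0],[0,0,0]], "claw": [255,255,255]}}

```text
time: 11.48
position: [0.6158, -0.092, 0.0226]
eef_rot: [0.0, 0.708, 0.706, 0.0]
force: [-2.2, 0.7, 9.5]
grip_width: 0.133
grip_force: 30.0
```

Emit:
{"name": "jog_arm", "arguments": {"dp": [[0,0,0.03],[0,0,0],[0,0,0]], "delta_rot": [[0,0,0],[0,0,0],[0,0,0]], "claw": [255,255,255]}}

```text
time: 11.85
position: [0.6158, -0.092, 0.0227]
eef_rot: [0.0, 0.708, 0.706, 0.0]
force: [-4.6, 0.3, 12.8]
grip_width: 0.138
grip_force: 30.0
```

```bash
python3 - <<'E'
from look import *
print(o["torque"],o["eef_rot"])
c=robot.camera("wrist");s=robot.camera("scene")
o=robot.get_obs();print(o["force"],o["torque"],o["position"])
a=c["frame"][60:340,260:560,::-1];b=s["frame"][150:230,240:360,::-1]
r=lambda i,w,h:cv2.resize(i,(w,h),interpolation=cv2.INTER_CUBIC)
cv2.imwrite("pics/m6.png",np.hstack([r(a,400,373),r(b,400,267+106)]))
E
```

```text
11.85 [ 0.6158 -0.092   0.0227] y heading -0.1889099906614836 zaxis [ 0.0002 -0.     -1.    ] [-4.6037  0.2733 12.841 ] [-0.1674  0.6906  1.7254  0.      0.7255 -0.1641]
[ 0.0213  0.6013 -0.0017] [0.0001 0.7083 0.7059 0.    ]
[-3.4952  0.4385 12.1135] [ 0.0491  0.6146 -0.0256] [ 0.6158 -0.092   0.0227]
```

View pics/m6.png

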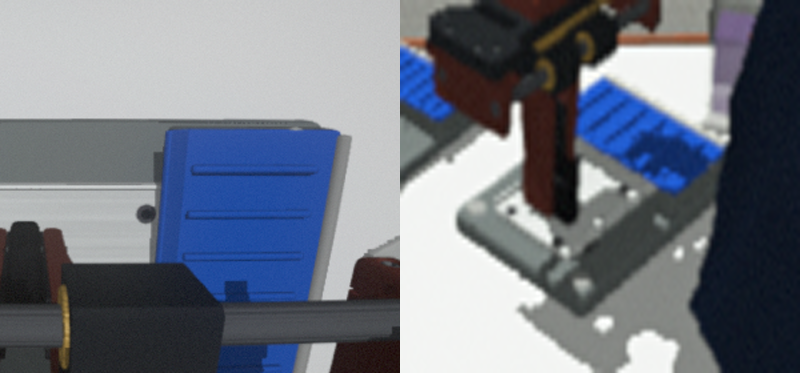

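The last view shows the plate flat, with its far edge under the closed panel. The tool is vertical and TCP z is 22.7 mm, so the underside is at 14.0 mm, on the deck. The press is about 14 N, so I'm handing in.

```bash
python3 -c "
from workcell import robot
print(robot.get_obs()['force'],robot.finish_job())"
```

```text
the job is handed in; nothing more can be done
[-3.49520918  0.4385056  12.11352822] None
```

The drip plate is held flat on the larger draining board, its far edge about 24 mm under the closed blue panel, pressed with about 14 N; the timer and marker were not touched, and the job was handed in at about 12 s (no verdict was returned).

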